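Square up a packed case and hold it jacked for strapping

TASK

Push the plywood case back until its back edge sits flush along the whole steel stop rail, then set the red lever jack standing on the bench with its saddle centred under the red-marked yellow lift bracket. Pump the jack: push its handle fully down once as a test lift, let the handle come all the way up so that the case settles again, then push it fully down a second time. Finish while still holding the handle down, with the case raised on the jack alone and still against the rail, and leave the tumbler, bottle and tape roll where they are.

Things in the scene. Friction and masses are not known exactly. Their poses are not given: they have to be found in the camera images.
- rail_face (a point): steel angle strip screwed to the bench, 460 mm long along its y axis, 16 mm high; this point is at bench level on its robot-side face, middle of its length; +x points away from the robot, square to that face. Fixed.
- case: loose flat plywood case, about 1.2 kg, 130 mm deep (x), 280 mm wide (y), 70 mm high, on two 20 mm high bearers under its front and back edges; the front bearer is level with the front face. Origin at the centre of its underside; +x points to its back, the face that goes against the rail; front face at x = -65 mm. Its bearers are smooth: it slides on the bench when pushed (about 3 to 6 N, about 10 N while it squares up on the rail).
- case_front (a point): point on the front face (the one towards the robot) of the case, 45 mm above the bench and 10 mm to the +y side of the middle, clear of the bracket: a good place to push. Axes as the case.
- case_back_left (a point): lower back corner of the case on its +y side, at bench level
- case_back_right (a point): lower back corner of the case on its -y side, at bench level
- lift_point (a point): centre of the underside of the yellow lift bracket, under the 26 mm red disc painted on its top. The bracket is a plate 50 mm wide, 6 mm thick that sticks out 58 mm from the front face of the case; this point is 32 mm in front of that face, 85 mm to the -y side of the case's middle, and 56 mm above the bench while the case stands flat. Axes as the case.
- jack: loose red lever jack, 0.9 kg; base plate 203 mm long (x from -130 to +73 mm), 60 mm wide, 8 mm thick. Origin on its underside beneath the grip block; +x points to the saddle, the handle points to -x.
- jack_grip (a point): grip point inside the jack's upright red block, which is 36 mm long (x), 34 mm wide (y: grasp across this) and whose top is 72 mm above the bench; the point is 45 mm above the jack's underside. Axes as the jack.
- saddle_top (a point): centre of the top of the jack's round saddle with a slippery white nylon cap, 30 mm across, 55 mm ahead (+x) of the grip block; with the handle up it is 46 mm above the jack's underside (10 mm below the lift bracket), and it rises up to 26 mm as the handle goes down
- jack_handle (a joint): angle of the jack handle: 0 = up (at rest, 0.50 rad above level), 0.65 rad = fully down against its stop. The saddle rises 4 mm per 0.1 rad. A spring, and the load, push it back up when let go; holding it down at the pad takes about 4 to 7 N. Its hinge lies across the jack (along y), 26 mm behind the grip block's centre and 60 mm above the jack's underside.
- handle_pad (a point): centre of the top of the black pad (40 x 30 mm) on the end of the handle, where it is pushed down. It is 95 mm from the hinge and 6 mm above the handle's line; about 111 mm above the bench and 106 mm behind the grip block's centre with the handle up, 52 mm above the bench and 121 mm behind when fully down.
- tumbler: bystander: steel travel tumbler, 77 mm across, 157 mm high, origin under its base. Leave alone.
- bottle: bystander: clear drink bottle, 64 mm across, 190 mm high, origin under its base. Leave alone.
- tape_roll: bystander: orange tape roll lying flat, 104 mm across, 48 mm high, origin under its centre. Leave alone.
Mind the look-alikes: they are no part of the job. Of the things shaped like the jack, the red one is meant.

How it is judged (in metres and radians):
On the way, in this order (a step that is already met when the one before it is completed fails the run):
1. the case stands flat with its whole back edge against the stop rail (x of each of case_back_left, case_back_right in the frame of rail_face above -0.006 m and height (world z) of lift_point below 0.059 m), for 0.2 s.
2. the jack stands on the bench, let go, handle up, its saddle centred under the marked lift point (horizontal distance between saddle_top and lift_point below 0.012 m and angle between jack_grip's own z axis and vertical below 0.06 rad and height (world z) of jack_grip below 0.05 m and value of joint jack_handle below 0.1 rad and contact force between the fingers and jack below 0.3 N), for 0.2 s.
3. test lift: handle pushed fully down, the case raised on the saddle (value of joint jack_handle above 0.55 rad and height (world z) of lift_point above 0.066 m and contact force between jack and case above 2 N and contact force between each of the arm, the fingers and case below 0.3 N and horizontal distance between saddle_top and lift_point below 0.016 m), for 0.2 s.
4. the handle is all the way up again and the case has settled (value of joint jack_handle below 0.1 rad and height (world z) of lift_point below 0.059 m), for 0.2 s.
At the end, for the whole second after the job is handed in: Fingers press the handle down (>1 N, >0.55 of 0.65 rad); lift point over 66 mm up, on the jack (>2 N); saddle within 16 mm of it (12 mm when first set); jack flat on the bench; both back corners within 10 mm of the rail (6 mm at first); case still, not touched by the robot; bystanders moved <30 mm (all of step 3 and angle between jack_grip's own z axis and vertical below 0.06 rad and height (world z) of jack_grip below 0.05 m and x of each of case_back_left, case_back_right in the frame of rail_face above -0.01 m and contact force between the fingers and jack above 1 N and angular speed of case below 0.05 rad/s and linear speed of case below 0.02 m/s and distance of each of tumbler, bottle, tape_roll from where it was at the start of the episode below 0.03 m); the arm keeps its last pose, push and grip.
It fails at once if the tumbler, bottle or tape roll is shoved or tipped (distance of any of tumbler, bottle, tape_roll from where it was at the start of the episode above 0.03 m or angle between any of tumbler, bottle, tape_roll's own z axis and vertical above 0.4 rad).
It fails at once if the case is tipped far over (angle between case's own z axis and vertical above 0.2 rad).
It also fails if it takes over 64 s, if anything falls off the work surface, if the arm or the gripper's body presses on something with over 40 N, if the wrist force passes 120 N, or if a joint passes its speed limit or range.

ROBOT

A 6-joint arm with a two-finger parallel gripper is mounted at the origin on the work surface. World frame = base frame: x ahead of the robot, y to its left, z up, the work surface at z = 0. Lengths are in mm, angles in rad, forces in N, time in s.
With the tool pointing down it reaches from about 400 to 825 mm from the base axis. Payload 7 kg.
Tool frame: the origin (TCP) lies at the very end of the fingers, on their centre line; the grasp point (between the pads) lies 19 mm behind it; z points along the fingers, y is the line along which they close (so a half turn about z gives the same grasp; the last joint's range is limited). The gripper opens to 88 mm and grips with 3 to 60 N. Pads are 19 mm wide; open, the fingers measure 130 mm over their backs; the gripper's body (78 mm by 193 mm) begins 47 mm behind the grasp point.
Start: joints at [1.517, 0.359, 0.012, 0, -1.224, -0.288], TCP at [226.257, 635.927, 226.561] pointing down, gripper open.
Joint ranges: [-3.07, 3.07], [-1.43, 2.12], [-1.02, 1.25], [-3.03, 1.67], [-3.05, -0], [-3.03, 3.03]. Speed limits (rad/s): [2.39, 2.39, 3.01, 3.14, 3.14, 3.14].

INTERFACE

Orientations are given as a unit quaternion [x, y, z, w].
In Python, from plant import bot gives the robot as it stands. Calls block until the motion is done:
- bot.move_ptp(position, orientation): joint-space move of the TCP to a pose.
- bot.line_to(position, velocity=150, ori=None): straight line of the TCP; ori=None keeps the orientation; velocity is the mean speed in mm/s.
- bot.move_joints(angles): joint-space move.
- bot.move_gripper(opening, force=None): finger opening in mm; force is the grip in N (None keeps the last); returns when the fingers have stopped.
- bot.pause(seconds).
- bot.solve_ik(position, orientation): joint angles nearest the present ones, or None.
- bot.read_state(): the state.
- bot.camera(name): name is "scene" or "top" or "wrist"; returns the picture (420x560x3 uint8, red, green, blue); there is no depth.
- bot.get_calibration(name): a dict with "fx", "fy", "cx", "cy" (pixels), "view" (4x4, takes a point from world to camera coordinates); the wrist camera has in their place "T_tool_cam" (4x4, takes a point from camera to tool coordinates, whose origin is the TCP and whose axes are the flange's). Camera axes: x right, y up, looking along -z (the intrinsics and any distortion apply to the point x, -y, -z); pixel columns grow to the right and rows downward; lengths in mm; the calibration is good to about 2 mm. A picture is of the moment at which its call begins: read the wrist's pose just before it. get_calibration takes no time and is no camera call.
A pose or a line that the arm cannot do raises bot.Unreachable and nothing moves.
- bot.close_job(): hands the job in; it is judged then, once.
The state is a dict: "t": time; "joint_pos": joint angles; "qvel": joint speeds; "tau": joint torques, N m; "tcp_pos": TCP position; "eef_rot": TCP orientation; "contact_force": force on the tool from outside, world axes, zero at the start; "moment": the same for the moment, N m; "width": finger opening in mm; "finger_force": force on a finger pad.
Only numpy, scipy, OpenCV 4.12 (cv2) and the standard library are available. Lean on these libraries where they do the work, as an engineer would, in place of code of your own. Each camera call takes 0.05 s, during which the arm holds its last target. There are 200 camera calls.

## Working session

There is one attempt and no reset: what is moved stays moved. The work goes in short steps, each a Python script; the robot and the scene stay as the last script left them, time stands still between calls to the robot, and variables do not carry over. Pictures are saved under pics/ and viewed, at most 13 in all, crops included, and the job is handed in when it is done.

```bash
ls; mkdir -p pics; python3 - <<'E'
from plant import bot
import cv2
for n in ("scene","top"):
    cv2.imwrite(f"pics/{n}0.png",bot.camera(n)[:,:,::-1]); print(n,bot.get_calibration(n))
print(bot.get_calibration("wrist")); print(bot.read_state())
E
```

```text
pics
scene {'fx': 526.0265616162461, 'fy': 526.0265616162461, 'cx': 287.4783038990622, 'cy': 203.20229678528008, 'view': array([[ 4.86225687e-01,  8.73682484e-01, -1.62326196e-02,
        -2.46290977e+02],
       [-6.21531157e-01,  3.58835601e-01,  6.96373486e-01,
         1.96502459e+02],
       [ 6.14234159e-01, -3.28505597e-01,  7.17495972e-01,
        -1.66285103e+03],
       [ 0.00000000e+00,  0.00000000e+00,  0.00000000e+00,
         1.00000000e+00]])}
top {'fx': 541.8872026258589, 'fy': 541.8872026258589, 'cx': 272.55881942324487, 'cy': 218.425774853502, 'view': array([[ 7.73992019e-03, -9.99912228e-01, -1.07531116e-02,
         2.07445598e+01],
       [ 9.89300302e-01,  6.09019832e-03,  1.45766328e-01,
        -4.66427383e+02],
       [-1.45688045e-01, -1.17662763e-02,  9.89260607e-01,
        -1.67669228e+03],
       [ 0.00000000e+00,  0.00000000e+00,  0.00000000e+00,
         1.00000000e+00]])}
{'fx': 289.9892985909007, 'fy': 289.9892985909007, 'cx': 280.96829994898735, 'cy': 211.4692902507009, 'T_tool_cam': array([[-2.31208019e-04,  9.57384795e-01,  2.88815341e-01,
       
[... 263 characters left out ...]
0000e+00]])}
{'t': 0.1, 'joint_pos': array([ 1.51714263e+00,  3.59347425e-01,  1.11525141e-02, -2.98569410e-04,
       -1.22403539e+00, -2.88110701e-01]), 'qvel': array([-0.00071845, -0.00020623,  0.00334286,  0.00185376,  0.00095686,
       -0.0010003 ]), 'tau': array([-1.27538842e-03, -5.84163022e+01,  2.93752563e+01,  7.01550230e+00,
        1.01777460e-02, -5.34989636e-05]), 'tcp_pos': array([226.10340187, 635.56763262, 225.69822183]), 'eef_rot': array([ 9.85426222e-01, -1.70101817e-01, -5.55403196e-05,  7.28483058e-04]), 'contact_force': array([0.15884347, 0.49611088, 0.61292943]), 'moment': array([-0.0439605 , -0.0528975 , -0.02979744]), 'finger_force': 0.0, 'width': 87.89732160798613}
```

View pics/scene0.png

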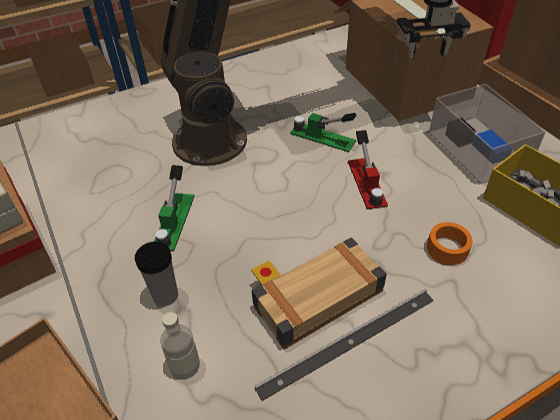

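View pics/top0.png

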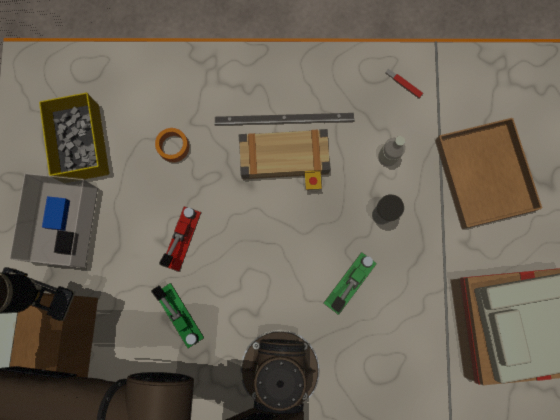

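Look-alikes for the red jack in the top view: the green jacks at (179,316) and (350,283), and a red tool at (405,84). The red jack at (181,240) matches the description. Next I'll measure and check it in a close crop.

```bash
cat > h.py <<'E'
import numpy as np, cv2
from scipy.spatial.transform import Rotation as R
from plant import bot
def pose_tool():
    s=bot.read_state(); T=np.eye(4); T[:3,:3]=R.from_quat(s["eef_rot"]).as_matrix(); T[:3,3]=s["tcp_pos"]; return T
def cam(name):
    """image(rgb), K, cam->world"""
    c=bot.get_calibration(name)
    M=pose_tool()@c["T_tool_cam"] if name=="wrist" else np.linalg.inv(c["view"])
    return bot.camera(name),(c["fx"],c["fy"],c["cx"],c["cy"]),M
def ray(px,K,M):
    d=np.array([(px[0]-K[2])/K[0],-(px[1]-K[3])/K[1],-1.]); return M[:3,3],M[:3,:3]@d
def onz(px,z,K,M):
    o,d=ray(px,K,M); return o+d*(z-o[2])/d[2]
def pix(P,K,M):
    p=np.linalg.inv(M)@np.r_[P,1]; return np.array([K[2]+K[0]*p[0]/-p[2],K[3]-K[1]*p[1]/-p[2]])
def tri(a,b):
    (o1,d1),(o2,d2)=a,b; d1=d1/np.linalg.norm(d1); d2=d2/np.linalg.norm(d2)
    t=np.linalg.lstsq(np.c_[d1,-d2],o2-o1,rcond=None)[0]; p,q=o1+t[0]*d1,o2+t[1]*d2
    return (p+q)/2,np.linalg.norm(p-q)
def mask(img,lo,hi,lo2=None,hi2=None):
    h=cv2.cvtColor(img,cv2.COLOR_RGB2HSV); m=cv2.inRange(h,lo,hi)
    if lo2 is not None: m|=cv2.inRange(h,lo2,hi2)
    return m
def red(img,s=150,v=60): return mask(img,(0,s,v),(6,255,255),(172,s,v),(180,255,255))
def blobs(m,amin=8):
    n,l,st,c=cv2.connectedComponentsWithStats(m)
    return [(int(st[i,4]),np.round(c[i],1).tolist(),st[i,:4].tolist()) for i in range(1,n) if st[i,4]>=amin]
def down(yaw):  # tool pointing down; tool y axis at world angle yaw+90deg
    return (R.from_euler("z",yaw)*R.from_euler("x",np.pi)).as_quat()
E
python3 - <<'E'
from h import *
for n in("top","scene"):
    img,K,M=cam(n); print(n,"red",blobs(red(img))); print("yellow",blobs(mask(img,(20,150,100),(32,255,255)),15))
    if n=="top":
        big=cv2.resize(img[90:280,150:350],None,fx=3,fy=3,interpolation=cv2.INTER_CUBIC); cv2.imwrite("pics/crop1.png",big[:,:,::-1])
E
```

```text
top red [(182, [407.7, 85.4], [394, 75, 28, 22]), (36, [312.8, 180.5], [310, 178, 7, 6]), (697, [182.8, 239.4], [168, 211, 33, 60]), (29, [170.4, 244.2], [167, 238, 7, 15]), (97, [526.8, 274.7], [520, 271, 15, 9]), (22, [465.2, 290.3], [464, 280, 4, 20]), (65, [470.7, 327.8], [467, 301, 9, 54]), (15, [475.7, 362.3], [475, 356, 3, 13]), (44, [543.9, 377.4], [537, 375, 14, 5]), (8, [478.2, 380.0], [478, 377, 2, 6])]
yellow [(307, [68.9, 135.5], [39, 93, 59, 83]), (222, [312.6, 179.0], [305, 170, 17, 19])]
scene red [(246, [472.5, 5.1], [456, 0, 30, 17]), (1046, [499.0, 24.4], [484, 0, 33, 60]), (734, [365.8, 180.6], [349, 158, 39, 51]), (637, [20.7, 243.9], [0, 169, 44, 99]), (71, [265.3, 271.5], [260, 268, 11, 8])]
yellow [(230, [522.1, 171.0], [493, 145, 67, 63]), (264, [265.4, 272.4], [252, 261, 29, 24])]
```

View pics/crop1.png

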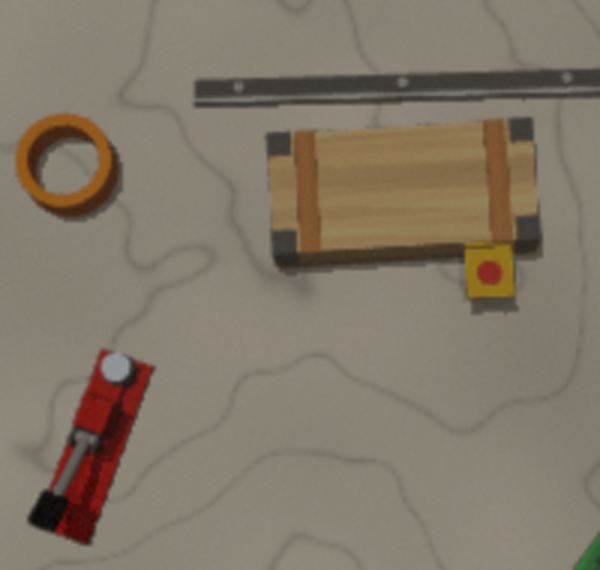

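The crop confirms it: the red jack's saddle is at about (188.5,212.5) and its pad at (165.5,260). The yellow bracket's red disc is at (313,180.5), the case is about 12 px in front of the rail, and the tape roll is well clear.

```bash
python3 - <<'E'
from h import *
img,K,M=cam("top"); im2,K2,M2=cam("scene")
f=lambda u,v:(150+(u-1)/3,90+(v-1)/3)
print("disc",tri(ray((312.9,180.5),K,M),ray((265.3,271.4),K2,M2)), onz((312.9,180.5),62,K,M))
for z in(0,16): print("rail",z,onz(f(195,106),z,K,M),onz(f(597,96.5),z,K,M), onz(f(195,96),z,K,M),onz(f(597,87),z,K,M))
for z in(70,90):
  print("case",z,[onz(f(*p),z,K,M)[:2].round(0) for p in((266,133),(533,118),(541,240),(273,257))])
print("jack cap",onz(f(117,367),46,K,M),"pad",onz(f(48,511),111,K,M),"tail corners",onz(f(90,545),8,K,M))
for n,p,z in(("tumbler",(388,205),157),("bottle",(399,142),190),("tape",(172,144),48)): print(n,onz(p,z,K,M))
print("cap tri",tri(ray(f(117,367),K,M),ray((377,196),K2,M2)))
E
```

```text
disc (array([ 583.32325702, -101.39002441,   62.24094479]), np.float64(1.0902038780454564)) [ 583.16878661 -101.90958379   62.        ]
rail 0 [782.64824458 218.40571179   0.        ] [ 7.95362517e+02 -2.24513432e+02 -2.27373675e-13] [794.09867231 218.67291652   0.        ] [ 806.23075888 -224.65148113    0.        ]
rail 16 [777.40743899 216.41786306  16.        ] [ 790.00391203 -222.39756108   16.        ] [788.75177658 216.6825921   16.        ] [ 800.77145734 -222.5343308    16.        ]
case 70 [array([730., 134.]), array([ 748., -148.]), array([ 616., -155.]), array([597., 124.])]
case 90 [array([724., 132.]), array([ 742., -146.]), array([ 611., -153.]), array([592., 123.])]
jack cap [483.3581568  287.97466163  46.        ] pad [327.4902807  341.40169613 111.        ] tail corners [298.97902668 317.17464965   8.        ]
tumbler [ 490.07901471 -315.70481937  157.        ]
bottle [ 671.20043339 -345.37570914  190.        ]
tape [703.23466908 347.80821358  48.        ]
cap tri (array([486.25211051, 291.29004442,  29.83872249]), np.float64(1.3112013405414125))
```

```bash
python3 - <<'E'
from h import *
yaw=0.0287; n=np.array([np.cos(yaw),np.sin(yaw),0]); q=down(yaw)
bot.move_gripper(0)
bot.move_ptp([550,-7,200],q); p=np.array([550,-7,30.]); bot.line_to(p,200)
f0=bot.read_state()["contact_force"]; print("bias",f0)
bot.line_to(p+n*30,100); d=30
log=[]
while d<112:
    d+=3 if d<85 else 1.5
    bot.line_to(p+n*d,40); s=bot.read_state(); F=-(s["contact_force"]-f0)@n
    log.append((d,round(float(s["tcp_pos"][0]),1),round(float(F),1)))
    if F>16: break
bot.pause(0.3); print(log, bot.read_state()["t"])
bot.line_to(p+n*(d-40),150); bot.line_to((p+n*(d-60))+[0,0,200],200)
im,K,M=cam("top"); cv2.imwrite("pics/top1.png",im[:,:,::-1])
E
```

```text
bias [0.25719398 0.30315249 0.04665478]
[(33, 582.8, 0.7), (36, 586.1, -0.2), (39, 589.2, 0.0), (42, 592.2, 0.3), (45, 595.1, -0.7), (48, 598.1, -0.2), (51, 599.5, 5.1), (54, 601.5, 7.8), (57, 604.3, 8.5), (60, 607.3, 8.0), (63, 610.3, 8.4), (66, 613.3, 7.1), (69, 616.3, 7.4), (72, 619.3, 8.1), (75, 622.4, 8.3), (78, 625.3, 7.3), (81, 628.2, 7.5), (84, 631.2, 7.9), (87, 634.2, 8.5), (88.5, 635.4, 9.1), (90.0, 636.8, 9.7), (91.5, 638.3, 9.8), (93.0, 639.8, 9.2), (94.5, 641.3, 9.5), (96.0, 642.8, 9.2), (97.5, 644.3, 8.7), (99.0, 645.8, 9.0), (100.5, 647.3, 9.3), (102.0, 648.1, 11.2), (103.5, 648.2, 15.7), (105.0, 648.5, 20.5)] 13.775
```

```bash
python3 - <<'E'
from h import *
im,K,M=cam("wrist"); cv2.imwrite("pics/w1.png",im[:,:,::-1])
for b in blobs(red(im),40): print("wrist",b,onz(b[1],62,K,M))
it,Kt,Mt=cam("top"); 
for b in blobs(red(it),20): print("top",b,onz(b[1],62,Kt,Mt))
i2,K2,M2=cam("scene")
for b in blobs(red(i2),30): print("scene",b,onz(b[1],62,K2,M2)) if b[2][0]>230 else 0
np.savez("w1.npz",im=im,K=K,M=M); print(bot.read_state()["tcp_pos"])
E
```

```text
wrist (338, [366.2, 165.4], [356, 156, 21, 20]) [629.87676328 -99.70086629  62.        ]
wrist (116, [58.0, 243.5], [52, 238, 16, 13]) [525.20695734 262.91721068  62.        ]
wrist (405, [85.1, 264.5], [75, 246, 20, 35]) [497.81871086 234.83124202  62.        ]
wrist (63, [64.6, 276.8], [56, 272, 14, 9]) [479.88269643 263.47749537  62.        ]
wrist (514, [73.3, 321.7], [63, 307, 21, 38]) [413.08932101 264.56664923  62.        ]
top (178, [407.6, 85.4], [394, 75, 28, 22]) [ 896.91509867 -406.94202891   62.        ]
top (201, [182.2, 224.4], [175, 211, 15, 24]) [441.70528479 304.20901697  62.        ]
top (415, [180.1, 251.6], [168, 228, 25, 43]) [357.03624068 307.98022291  62.        ]
top (26, [170.6, 244.0], [167, 238, 7, 14]) [380.36068706 338.16439805  62.        ]
top (97, [526.8, 274.7], [520, 271, 15, 9]) [ 293.83091857 -751.53878317   62.        ]
top (46, [470.7, 327.7], [468, 308, 7, 40]) [ 134.0018335  -574.25917951   62.        ]
top (42, [543.8, 377.5], [537, 375, 14, 5]) [  -9.0416754 -783.3540173   62.       ]
scene (1496, [492.6, 19.2], [454, 0, 63, 60]) [ -60.63049389 1237.11780497   62.        ]
scene (791, [366.2, 181.1], [348, 158, 40, 51]) [449.48329777 278.49358647  62.        ]
scene (76, [275.0, 285.5], [270, 282, 11, 8]) [629.68322767 -99.93064337  62.        ]
[594.67048023  -5.80844171 228.83659176]
```

View pics/w1.png

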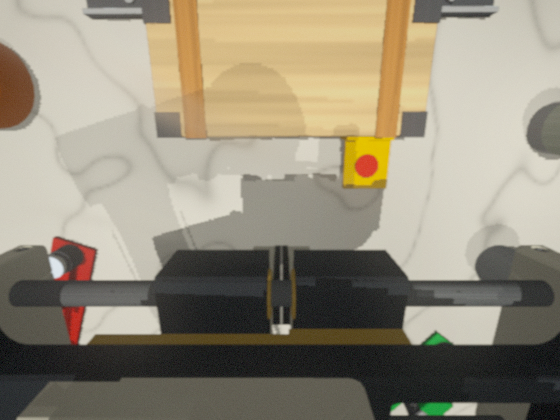

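Both views agree: the disc is now at (630,-100), the front edge is parallel to the rail, and the case sits flush. Next is a closer look at the jack from the wrist.

```bash
python3 - <<'E'
from h import *
bot.move_ptp([345,333,240],down(-0.33)); bot.pause(0.2)
im,K,M=cam("wrist"); cv2.imwrite("pics/w2.png",im[:,:,::-1]); np.savez("w2.npz",im=im,K=K,M=M)
print(bot.read_state()["tcp_pos"],bot.read_state()["t"],blobs(red(im),60))
E
```

```text
[345.45637229 332.62722983 239.87647678] 17.35 [(2854, [278.0, 101.4], [254, 52, 46, 111]), (325, [291.2, 194.0], [283, 180, 16, 30])]
```

View pics/w2.png

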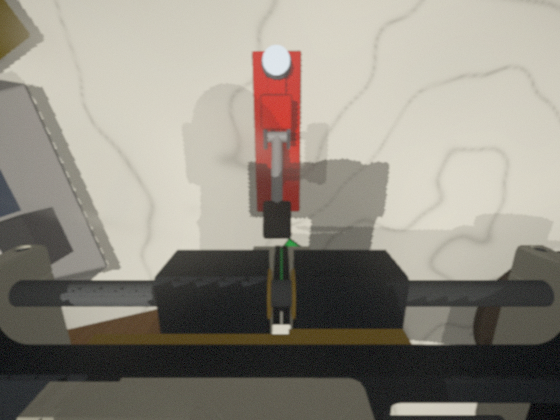

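```bash
python3 - <<'E'
from h import *
d=np.load("w2.npz"); im,K,M=d["im"],d["K"],d["M"]
w=mask(im,(0,0,150),(180,70,255))[40:80,255:300]; print("cap",[b for b in blobs(w,100)])
m=red(im)
rows=[(r,np.flatnonzero(m[r])[[0,-1]]) for r in range(54,164,10) if m[r].any()]; print(rows)
k=mask(im,(0,0,0),(180,255,60))[195:245,255:300]; print("pad",blobs(k,100))
a,b=[onz(p,8,K,M) for p in((252.5,51.5),(301,51.5))]; print("front corners",a,b,(a+b)/2,np.linalg.norm(a-b))
for r,(l,h) in rows: print(r,onz((l-.5,r),8,K,M)[:2].round(1),onz((h+.5,r),8,K,M)[:2].round(1))
print("cap",onz((277,60.5),46,K,M),"pad",onz((277,212),111,K,M))
E
```

```text
cap [(1112, [21.3, 14.3], [0, 0, 45, 36])]
[(54, array([254, 299])), (64, array([254, 299])), (74, array([254, 299])), (84, array([255, 298])), (94, array([255, 298])), (104, array([255, 298])), (114, array([256, 298])), (124, array([256, 298])), (134, array([296, 298])), (144, array([292, 298])), (154, array([289, 298]))]
pad [(868, [21.8, 24.1], [9, 6, 26, 37])]
front corners [509.06860269 312.6342036    8.        ] [490.04782539 257.32569798   8.        ] [499.55821404 284.97995079   8.        ] 58.48778303245682
54 [506.1 312.4] [488.1 259.9]
64 [495.9 316.3] [477.6 263.2]
74 [485.5 320.2] [467.  266.7]
84 [474.4 323. ] [456.6 271.3]
94 [463.6 327.1] [445.6 274.9]
104 [452.6 331.2] [434.4 278.5]
114 [440.9 334.2] [423.  282.3]
124 [429.4 338.5] [411.4 286. ]
134 [400.8 293.6] [399.5 289.9]
144 [390.4 302.5] [387.5 293.8]
154 [379.5 310.4] [375.1 297.8]
cap [483.26639303 289.84074999  46.        ] pad [337.56619859 339.76287651 111.        ]
```

```bash
python3 - <<'E'
from h import *
y0=-0.327; q=down(y0); g=[431,308]
bot.move_gripper(80); bot.line_to([*g,140],200,ori=q); bot.line_to([*g,26],120)
bot.move_gripper(20,force=45); s=bot.read_state(); print(s["width"],s["finger_force"],s["tcp_pos"])
bot.line_to([*g,70],100)
y1=0.0287; q1=down(y1); bot.line_to([474.8,-104.2,70],200,ori=q1); bot.pause(0.2)
s=bot.read_state(); print(s["width"],s["tcp_pos"],s["t"],s["contact_force"])
im,K,M=cam("wrist"); cv2.imwrite("pics/w3.png",im[:,:,::-1]); np.savez("w3.npz",im=im,K=K,M=M)
print([(b,onz(b[1],62,K,M)) for b in blobs(red(im),60)])
E
```

```text
33.79545432734013 44.99429941177368 [431.27395423 308.49940259  26.09115973]
33.72483468090039 [ 474.83327539 -103.81341231   70.02329567] 24.4417 [ 0.49953303  0.96197024 -9.75813026]
[((254, [320.9, 139.6], [306, 132, 24, 22]), array([ 544.64147621, -123.74613527,   62.        ])), ((1187, [262.3, 199.4], [234, 168, 66, 52]), array([509.22566184, -91.39266941,  62.        ])), ((217, [313.3, 201.8], [301, 196, 26, 12]), array([ 508.64009994, -121.70660129,   62.        ])), ((3643, [280.9, 254.5], [237, 217, 89, 63]), array([ 473.84227848, -103.45457466,   62.        ])), ((1929, [281.0, 319.6], [242, 307, 79, 27]), array([ 425.71507932, -104.92234244,   62.        ]))]
```

View pics/w3.png

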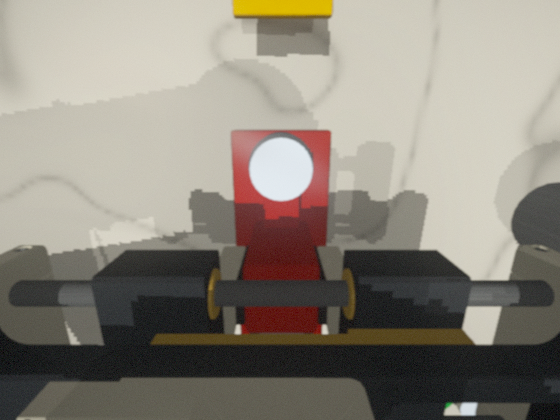

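The jack is held squarely: its cap is at (281,169) and the bracket is straight ahead at (283,8). I'll correct for the measured cap offset and insert.

```bash
python3 - <<'E'
from h import *
d=np.load("w3.npz"); K,M=d["K"],d["M"]
s=bot.read_state(); c=onz((281,168.5),90,K,M); off=c[:2]-s["tcp_pos"][:2]; print("cap",c,"off",off,"nom",55*np.cos(.0287),55*np.sin(.0287))
n=np.array([np.cos(.0287),np.sin(.0287)])
off=0.5*off+0.5*55*n
t=np.array([629.8,-99.8])-off; print("target",t)
p=t-90*n
bot.line_to([*p,70],100); bot.line_to([*p,30.5],100); bot.line_to([*t,30.5],70)
bot.line_to([*t,26.3],30); s=bot.read_state(); print(s["tcp_pos"],s["contact_force"])
bot.move_gripper(60); s=bot.read_state(); print(s["width"],s["t"])
bot.line_to([*t,60],100); bot.line_to([*t,170],200)
bot.line_to([*(t-110*n),230],200); bot.pause(.1)
print(bot.read_state()["t"])
im,K,M=cam("wrist"); cv2.imwrite("pics/w4.png",im[:,:,::-1]); np.savez("w4.npz",im=im,K=K,M=M)
print([(b,onz(b[1],62,K,M)) for b in blobs(red(im),60)])
i2,K2,M2=cam("scene"); cv2.imwrite("pics/s4.png",cv2.resize(i2[200:340,180:380],None,fx=3,fy=3)[:,:,::-1])
E
```

```text
cap [ 531.9707785  -101.82672913   90.        ] off [57.15554159  2.04537731] nom 54.97735007977343 1.5782833098136362
target [ 573.73355417 -101.61183031]
[ 573.4647702  -101.59364807   26.14051412] [ -0.95094457   0.25330091 -10.74949378]
59.99540994151941 27.6917
29.75
[((499, [280.8, 29.7], [269, 16, 24, 28]), array([630.27617746, -99.44829864,  62.        ])), ((3041, [282.9, 99.4], [257, 61, 48, 115]), array([ 566.1369395 , -103.46669061,   62.        ])), ((239, [264.7, 178.3], [260, 164, 15, 34]), array([481.94863353, -85.38721294,  62.        ])), ((73, [298.8, 190.5], [295, 183, 7, 15]), array([ 468.92059807, -124.67439388,   62.        ]))]
```

View pics/w4.png

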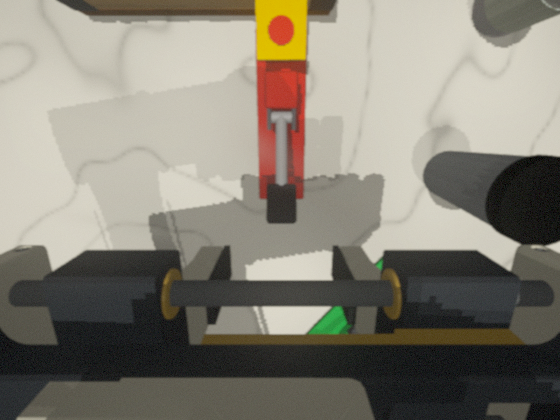

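```bash
cat >> h.py <<'E'
G=np.array([573.7,-101.6]); N=np.array([np.cos(.0287),np.sin(.0287)])
def pad(th,dz=0):
    a=.5-th; x=-26-95*np.cos(a)+6*np.sin(a); return np.r_[G+x*N,60+95*np.sin(a)+6*np.cos(a)+dz]
def disc():
    """lift disc triangulated from top (may be hidden) and scene"""
    o=[]
    for n,z in(("scene",62),("top",62)):
        im,K,M=cam(n); b=[b for b in blobs(red(im),15) if np.linalg.norm(np.array(b[1])-pix([630,-100,70],K,M))<9]
        o.append(ray(b[0][1],K,M) if b else None); print(n,b[0] if b else None)
    return tri(*o) if all(o) else None
def press(fmax):
    f0=bot.read_state()["contact_force"][2]; L=[]
    for th in np.arange(0,.66,.13): 
        bot.line_to(pad(th),70); L.append(round(float(bot.read_state()["contact_force"][2]-f0),1))
    dz=0
    while L[-1]<fmax and dz>-14: dz-=1; bot.line_to(pad(.65,dz),30); L.append(round(float(bot.read_state()["contact_force"][2]-f0),1))
    s=bot.read_state(); print("F",L,"tcp",s["tcp_pos"],"want",pad(.65),"t",s["t"])
E
python3 - <<'E'
from h import *
d=np.load("w4.npz"); print("tail",onz((281,198),8,d["K"],d["M"]),"nom",G-130*N)
bot.move_gripper(0); bot.line_to(pad(0,25),200); print("before",disc())
press(14); bot.pause(.4); print("after",disc())
i,K,M=cam("scene"); cv2.imwrite("pics/s5.png",cv2.resize(i[180:360,170:400],None,fx=3,fy=3)[:,:,::-1])
E
```

```text
tail [ 445.78086743 -104.90047143    8.        ] nom [ 443.75353618 -105.33048782]
scene (76, [275.0, 285.5], [270, 282, 11, 8])
top (34, [312.4, 165.6], [310, 163, 7, 7])
before (array([ 630.68338004, -100.39635781,   63.55787794]), np.float64(0.018948967946382837))
F [2.7, 2.0, 4.0, 4.3, 5.6, 8.4, 15.6] tcp [ 453.37361805 -105.10657889   52.19212024] want [ 452.91987857 -105.06734154   51.73600388] t 34.0417
scene (81, [276.1, 282.3], [271, 278, 11, 10])
top (35, [312.2, 163.4], [309, 161, 7, 6])
after (array([633.94726734, -98.80357054,  78.77633799]), np.float64(0.060726304833921115))
```

View pics/s5.png

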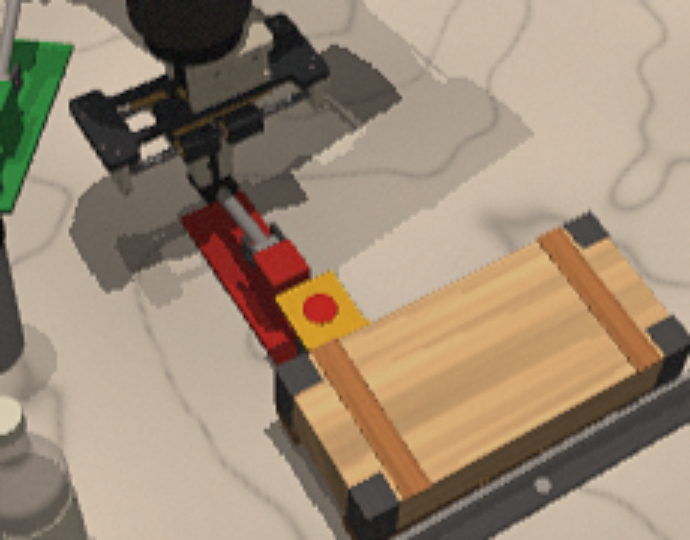

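The test lift worked: the disc rose 15 mm and the handle is on its stop. Now I'll let it up, check that it settled, and press again.

```bash
python3 - <<'E'
from h import *
for th in(.45,.2,0): bot.line_to(pad(th),70)
bot.line_to(pad(0,25),100); bot.pause(.7); print("settled",disc())
i,K,M=cam("wrist"); cv2.imwrite("pics/w6.png",i[:,:,::-1]); print(bot.read_state()["t"])
E
```

```text
scene (75, [274.8, 284.4], [270, 281, 11, 8])
top (30, [311.6, 166.7], [309, 164, 7, 7])
settled (array([627.20274153, -98.46429884,  62.34521746]), np.float64(1.1434020081601237))
37.1917
```

View pics/w6.png

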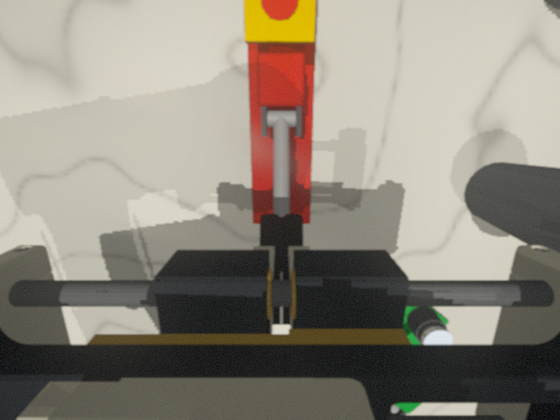

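```bash
python3 - <<'E'
from h import *
i,K,M=cam("wrist")
print("tail",onz((281,222.5),8,K,M),"before 445.8,-104.9; bracket front edge",onz((281,42),56,K,M), onz((281,42),62,K,M))
d=np.load("w4.npz"); print("w4 bracket edge",onz((281,60),56,d["K"],d["M"]))
m=mask(i,(20,150,100),(32,255,255)); ys=np.flatnonzero(m[:,260]); print(ys.max()); m=mask(d["im"],(20,150,100),(32,255,255)); print(np.flatnonzero(m[:,270]).max())
a=cv2.imread("pics/top1.png")[:,:,::-1]; t,Kt,Mt=cam("top")
S=np.hstack([cv2.resize(x[105:190,225:345],None,fx=3.3,fy=5,interpolation=cv2.INTER_CUBIC) for x in(a,t)]); cv2.imwrite("pics/cmp.png",S[:,:,::-1])
E
```

```text
tail [ 446.33980601 -104.9101501     8.        ] before 445.8,-104.9; bracket front edge [ 602.0349003  -100.48218909   56.        ] [ 600.59368333 -100.52418848   62.        ]
w4 bracket edge [ 604.4977603  -100.37962568   56.        ]
42
60
```

View pics/cmp.png

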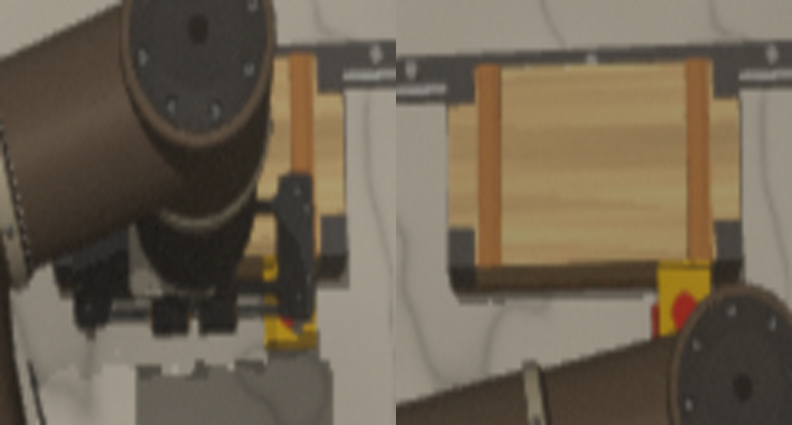

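The case crept only about 2.5 mm against a 10 mm limit, and the jack hasn't moved. Second press next.

```bash
python3 - <<'E'
from h import *
press(14); bot.pause(.5); print(disc()); s=bot.read_state(); print(s["contact_force"],s["tcp_pos"],s["t"])
i,K,M=cam("scene"); j,_,_=cam("top")
S=np.hstack([cv2.resize(i[180:360,170:400],(400,400)),cv2.resize(j[105:190,225:345],(400,400))]); cv2.imwrite("pics/fin.png",S[:,:,::-1])
E
```

```text
F [2.3, 1.3, 3.8, 2.8, 5.4, 8.1, 14.9] tcp [ 453.39429751 -105.10353559   52.20519306] want [ 452.91987857 -105.06734154   51.73600388] t 39.675
scene (82, [276.2, 281.0], [271, 277, 11, 9])
top (38, [311.9, 164.1], [309, 161, 7, 7])
(array([631.53519293, -97.5325289 ,  79.88666361]), np.float64(0.6285733529868438))
[-3.36212446  1.54287572 14.54246762] [ 453.41852096 -105.0834949    52.24309084] 40.275
```

View pics/fin.png

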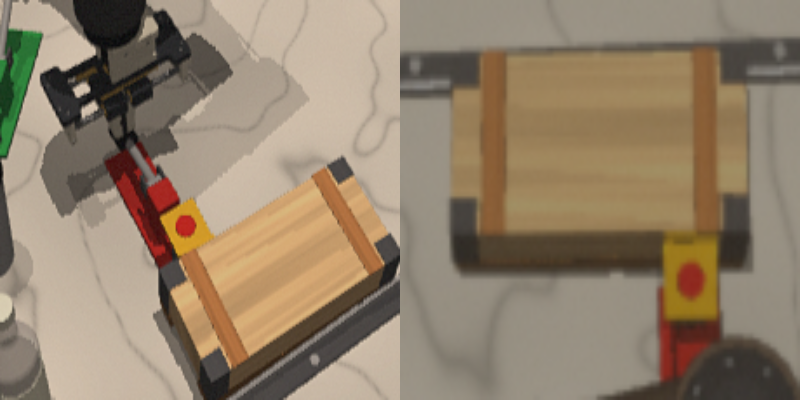

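The disc is up about 17 mm, the handle is held on its stop with about 14 N, and the case has stayed near the rail. Handing in.

```bash
python3 -c "
from plant import bot
print(bot.close_job())"
```

```text
the job is handed in; nothing more can be done
None
```

I handed the job in at about 40 s, holding the handle fully down after the second pump with the case raised about 17 mm on the red jack and its back edge a few millimetres from the rail at most; the tumbler, bottle and tape roll were left alone, and no verdict came back.

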